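# Fill the row on the vial viewer and hold its lamp dial at the third click

### The job

Fill the row on the back-lit vial viewer: stand the two loose vials upright in the two empty seats of its ledge (either vial in either seat), fully down like their neighbours, and let go of them; leave the dial alone until the row is full, because the lamp bleaches the samples. Then take the lamp dial by its bar and turn it clockwise past the first two clicks to the third, never on to the fourth, and hold it there against its return spring: the program finishes while still gripping the dial at the third click. Do not knock vials over, and leave the vials already seated, the dropper bottle, the petri dish and the loupe where they are.

Things in the scene. Friction and masses are not known exactly. Their poses are not given: they have to be found in the camera images.
- viewer: low instrument fixed to the worktop. Origin on the worktop under its middle seat; x points away from the robot at zero yaw, y left. Ledge with five seats in a row along y: x -32 to 48 mm, y -106 to 106 mm, top 20 mm high. Behind it the white lamp panel: x 48 to 75 mm, top 100 mm high. At its -y end the control box: x -30 to 75, y -216 to -107 mm, top 47 mm high, the dial on top
- seat2 (a point): an empty seat, second from the left (viewer x 0, y 40 mm): centre of its floor, 16 mm above the worktop. A round recess 26 mm wide, 4 mm deep; seats are 40 mm apart, the lamp panel's face is 48 mm behind the centre. Axes as the viewer's
- seat4 (a point): the other empty seat, fourth from the left (viewer x = 0, y = -40 mm), same size; the point is the centre of its floor, 16 mm above the worktop
- seat1 (a point): leftmost seat (viewer y = 80 mm), already taken by row_1; centre of its floor
- seat3 (a point): middle seat, already taken by row_3; centre of its floor
- seat5 (a point): rightmost seat (viewer y = -80 mm), already taken by row_5; centre of its floor
- vial_a: closed specimen vial with a black screw cap, a plain upright cylinder 23 mm in diameter and 60 mm tall (15 to 31 g; grip it below 50 mm), origin at the centre of its underside, z up; stands loose on the worktop in front of the viewer
- vial_b: closed specimen vial with a black screw cap, a plain upright cylinder 23 mm in diameter and 60 mm tall (15 to 31 g; grip it below 50 mm), origin at the centre of its underside, z up; the other loose one on the worktop in front of the viewer
- row_1: closed specimen vial with a black screw cap, a plain upright cylinder 23 mm in diameter and 60 mm tall (15 to 31 g; grip it below 50 mm), origin at the centre of its underside, z up; already stands in the leftmost seat
- row_3: closed specimen vial with a black screw cap, a plain upright cylinder 23 mm in diameter and 60 mm tall (15 to 31 g; grip it below 50 mm), origin at the centre of its underside, z up; already stands in the middle seat
- row_5: closed specimen vial with a black screw cap, a plain upright cylinder 23 mm in diameter and 60 mm tall (15 to 31 g; grip it below 50 mm), origin at the centre of its underside, z up; already stands in the rightmost seat
- dial (a joint): lamp dial, rad: 0 = off, where it rests; grows clockwise seen from above, about a vertical axis. Clicks 0.349 rad (20 deg) apart: third at 1.047, fourth 1.396; end stop 1.45. A spring always drives it back to 0 (0.06 N m at 0, 0.10 at the third click); each click adds a rise and drop of 0.035 N m. Five black marks behind it: a dot for off, then four bars, each longer
- dial_grip (a point): black bar grip on the lamp dial: 46 mm long (x; the + end has a white line and points at the marks), 14 mm wide (y), 24 mm tall (z up). This point: on the dial's axis at the bar's underside, 56 mm above the worktop, on a skirt 52 mm in diameter. Axis at viewer x 8, y -168 mm; at off its x is turned 0.698 rad anticlockwise from the viewer's x
- dropper: bystander: white dropper bottle, 33 mm in diameter, 85 mm tall, stands in front of the viewer near the loose vials; origin at the centre of its underside
- petri: bystander: closed petri dish, 68 mm in diameter, 15 mm tall, on the left of the worktop; origin under its centre
- loupe: bystander: folding pocket loupe, 38x30x18 mm, on the worktop at the right; origin under its centre
Mind the look-alikes: they are no part of the job. What is shaped like the vial_a but turquoise or yellow is not meant.

How it is judged:
By the outcome, as a careful person would: the job done as asked, in the order asked, and still so for the second after the job is handed in, while the arm keeps its last pose, push and grip.
It also fails if it takes over 64 s, if anything falls off the work surface, if the arm or the gripper's body presses on something with over 40 N, if the wrist force passes 120 N, or if a joint passes its speed limit or range.

### The arm

A 7-joint arm with a two-finger parallel gripper is mounted at the origin on a cart in front of the work surface, level with it; the furniture and walls round the work are solid. World frame = base frame: x ahead of the robot, y to its left, z up, the work surface at z = 0. Lengths are in m, angles in rad, forces in N, time in s.
With the tool pointing down it reaches from about 0.425 to 0.925 m from the base axis. Payload 6.8 kg.
Tool frame: the origin (TCP) lies on the centre line of the jaws, within the pads' length; the fingertips stand 19 mm ahead of it and the grasp point (between the pads) is the TCP (r.tip_extent is the y of the fingertips in the tool frame, in m); y points along the fingers, z is the direction in which the jaws open and shut, and the axes are right-handed (so a half turn about y gives the same grasp; the last joint's range is limited). The gripper opens to 85 mm and grips with 20 to 120 N. Pads are 22 mm wide; open, the fingers measure 114 mm over their backs; the gripper's body (76 mm by 85 mm) begins 54 mm behind the grasp point. The pads swing forward as they close: fully open they stand 13 mm farther back than shut.
Start: joints at [-1.373, 0.477, 0.022, 1.555, -0.011, 1.109, -0.083], TCP at [0.203, 0.644, 0.25] pointing down, gripper open.
Joint ranges: [-2.96, 2.96], [-0.34, 2.1], [-1.41, 1.46], [0.24, 2.44], [-1.37, 4.51], [0.17, 1.92], [-2.96, 2.96]. Speed limits (rad/s): [2.39, 2.39, 3.14, 3.14, 3.14, 3.14, 3.14].

### API

Orientations are given as a rotation vector (axis times angle).
In Python, from bench import r gives the robot as it stands. The module is installed in compiled form; this text tells all that it offers.
- The arm moves only by the tool jog_arm, never from a script. Its argument "motion" is a list of rows, each a list of 3 entries, a list of its own where there are three numbers: the opening, from 0 (shut) to 1 (fully open), then the shift along the tool's x, y, z in m, then the turn, a rotation vector about the tool's x, y, z in degrees. A call has 1 to 10 rows; each row shifts and turns the commanded pose from where the row before left it, along the tool's axes as they then stand; what a row does not reach is not made up. A row lasts 1/12 s, in which the tool goes at most 41.7 mm and 7.16 degrees, less where a joint would pass 70% of its speed; a pose out of reach is approached as far as the arm can. A call with a gripper value outside its range is refused whole. The fingers move at their own pace and stop on an object; "force" is the grip in N (left out, the last holds). Time passes only in rows, so rows that do not move let the fingers close. It gives the time, the measured TCP pose, the force and the opening at its end, in the units of the state.
- r.get_obs(): the state, without advancing time (a new reading comes with each control period).
- r.grab_frame(name): name is "side" or "top" or "wrist"; returns a dict with "image" (400x640x3 uint8, red, green, blue), "range_z" (400x640 float32, m along the optical axis (not along the pixel's ray), 0 where there is no reading), "fx", "fy", "cx", "cy" (pixels), "k1" (the pictures are not rectified: a ray, as slopes to the right and down, at radius r is drawn at 1 + k1 r^2 times it, then the intrinsics apply), "xyz" and "orientation" of the camera in the world. Camera axes: x right, y down, z forward; pixel columns grow to the right and rows downward; lengths in m; the calibration is good to about 2 mm. A picture is of the moment at which its call begins.
- r.hand_in(): hands the job in, once; it reports no verdict.
The state is a dict: "clock": time; "joints": joint angles; "qvel": joint speeds; "tau": joint torques, N m; "tcp_pos": TCP position; "orientation": TCP orientation; "contact_force": force on the tool from outside, world axes, zero at the start; "moment": the same for the moment, N m; "grip_width": finger opening in m.
Only numpy, scipy, OpenCV 4.12 (cv2) and the standard library are available. Lean on these libraries where they do the work, as an engineer would, in place of code of your own. Each camera call takes 0.05 s, during which the arm holds its last target.

## Working session

There is one attempt and no reset: what is moved stays moved. The work goes in short steps, Python scripts to look and compute and a tool call to move; the robot and the scene stay as the last step left them, time stands still between calls to the robot, and variables do not carry over. Pictures are saved under pics/ and viewed, and the job is handed in when it is done.

Besides the shell and the picture viewer there is one more tool, called after ">>>" as name(argument=value, ...) on one line, values as JSON. jog_arm: Moves the arm, as the interface text tells. Its arguments: {"type":"object","properties":{"motion":{"type":"array","items":{"type":"array"}},"force":{"type":"number"}},"required":["motion"]}

```bash
mkdir -p pics; cat > h.py <<'E'
import numpy as np, cv2
from scipy.spatial.transform import Rotation as R
from bench import r
def grab(n,fn=None):
    f=r.grab_frame(n)
    if fn: cv2.imwrite('pics/'+fn,cv2.cvtColor(f['image'],cv2.COLOR_RGB2BGR))
    return f
def cam(f):
    o=np.array(f['orientation'],float)
    M=R.from_rotvec(o).as_matrix() if o.size==3 else (o if o.shape==(3,3) else R.from_quat(o).as_matrix())
    return np.array(f['xyz']),M
def ray(f,u,v):
    x=(u-f['cx'])/f['fx'];y=(v-f['cy'])/f['fy'];xd,yd=x,y
    for _ in range(20):
        k=1+f['k1']*(x*x+y*y);x,y=xd/k,yd/k
    p,M=cam(f);return p,M@np.array([x,y,1.])
def onplane(f,u,v,z):
    p,d=ray(f,u,v);return p+d*(z-p[2])/d[2]
def proj(f,P):
    p,M=cam(f);c=M.T@(np.array(P)-p);x,y=c[0]/c[2],c[1]/c[2];k=1+f['k1']*(x*x+y*y)
    return np.array([f['cx']+f['fx']*x*k,f['cy']+f['fy']*y*k])
E
python3 - <<'E'
from h import *
o=r.get_obs();print(o, r.tip_extent)
for n in('side','top','wrist'):
    f=grab(n,n+'0.png');print(n,f['fx'],f['cx'],f['cy'],f['k1'],f['xyz'],f['orientation'])
E
```

```text
{'clock': 0.0, 'joints': array([-1.37310621,  0.47780247,  0.02232865,  1.55645259, -0.01148538,
        1.10926969, -0.08308365]), 'qvel': array([-0.00050257,  0.00091509, -0.00140473,  0.00066355,  0.00094102,
       -0.00079628, -0.00101213]), 'tau': array([ 2.14898392e-05, -5.96457589e+01,  1.60799168e+00, -2.81193101e+01,
        1.23925443e-02,  9.61483049e-03,  1.19508738e-05]), 'tcp_pos': array([0.20304961, 0.64315953, 0.24932339]), 'orientation': array([-1.55924633,  0.24011971, -0.23990928]), 'contact_force': array([ 0.60017697,  0.26076117, -0.31423833]), 'moment': array([-0.01583856, -0.01511795,  0.04096631]), 'grip_width': 0.08535762806048963} 0.019
side 420.632572218583 321.2030543172783 200.67543615769728 -0.062338792069738594 [0.1522159  0.54299454 0.62974634] [-0.75848315  2.52304915 -1.1610979 ]
top 452.62319263633964 319.4364045237021 201.56181227977643 -0.10708452334584129 [0.43491715 0.00708728 1.17247751] [-2.16989303  2.19560469 -0.05699282]
wrist 358.43753676875474 316.6292139771472 200.80584068755178 -0.06832877204917237 [0.1252515  0.66795542 0.37353734] [2.31154235 1.69485144 0.27578692]
```

View pics/top0.png

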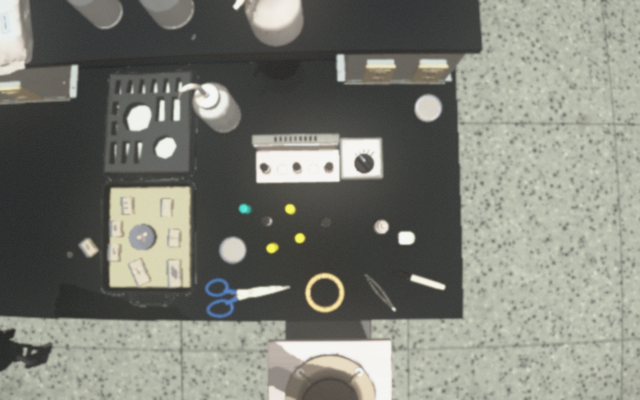

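View pics/side0.png

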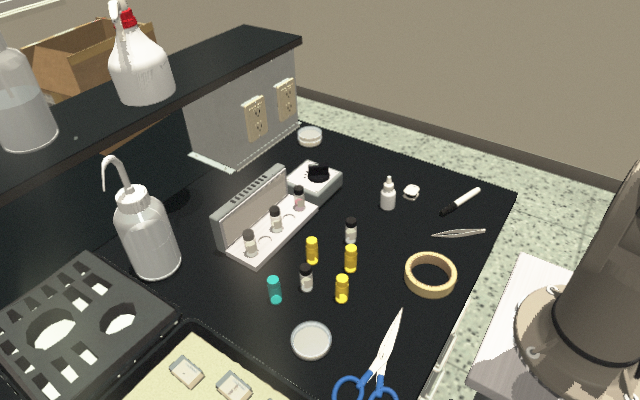

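The top view shows the black-capped loose vials near (267,221) and (325,222), with yellow and turquoise ones around them. The viewer's ledge is at (298,167) and the dial at (364,163). I'll zoom in to measure.

```bash
python3 - <<'E'
from h import *
t=cv2.imread('pics/top0.png')[120:260,230:430];cv2.imwrite('pics/topz0.png',cv2.resize(t,None,fx=4,fy=4,interpolation=cv2.INTER_CUBIC))
t=cv2.imread('pics/side0.png')[150:320,200:400];cv2.imwrite('pics/sidez0.png',cv2.resize(t,None,fx=3.5,fy=3.5,interpolation=cv2.INTER_CUBIC))
E
```

```text
(no output)
```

View pics/topz0.png

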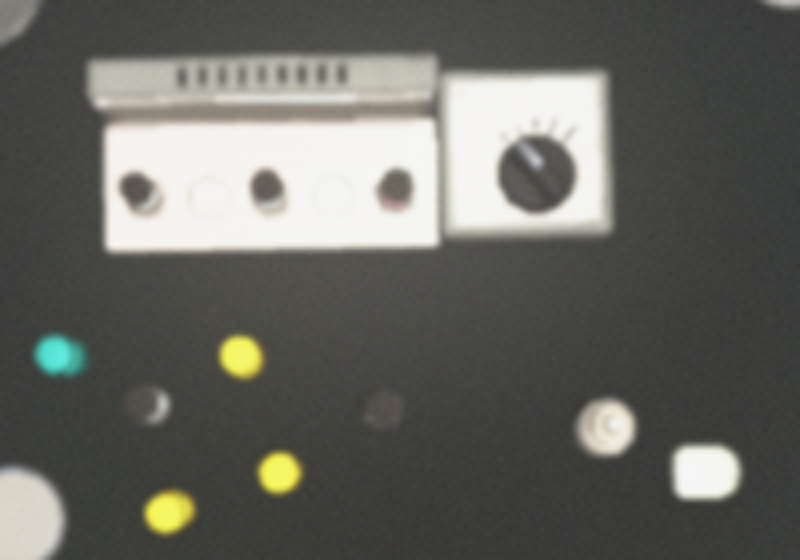

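View pics/sidez0.png

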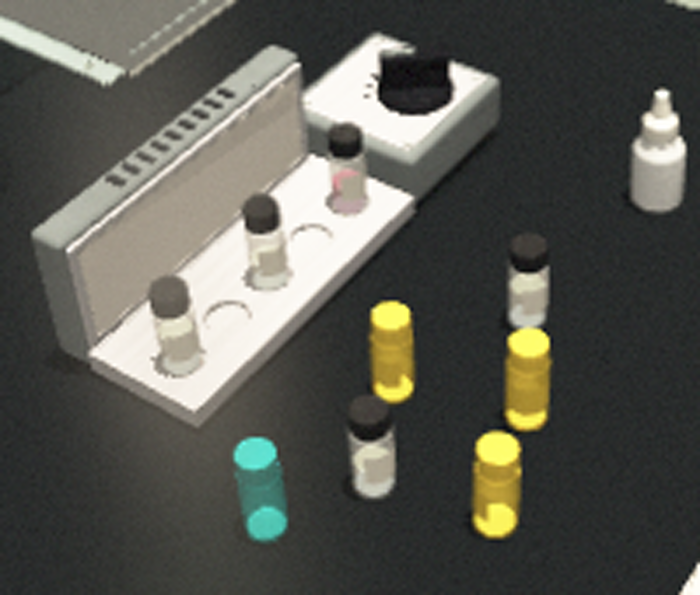

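```bash
python3 - <<'E'
from h import *
T=grab('top');S=grab('side')
tz=lambda u,v:(230+u/4-.375,120+v/4-.375)
sz=lambda u,v:(200+u/3.5-.36,150+v/3.5-.36)
for n,p,z in [('ledge FL',(105,250),.02),('FR',(438,246),.02),('box FR',(610,233),.047),('box BR',(607,71),.047),('box BL',(443,72),.047),('box FL',(446,234),.047),('seat2',(210,198),.02),('seat4',(334,197),.02),('row1',(135,188),.06+.016),('row3',(265,185),.076),('row5',(397,186),.076),('A',(145,404),.06),('B',(383,409),.06),('dial',(538,173),.056),('drop',(607,428),.085),('loupe',(706,472),.018),('turq',(54,355),.06),('y1',(241,355),.06),('y2',(280,473),.06),('y3',(167,512),.06)]:
    print(n,onplane(T,*tz(*p),z).round(4))
print('side')
for n,p,z in [('A',(370,408),.06),('B',(529,246),.06),('A bot',(373,483),.0),('B bot',(527,318),.0),('seat2',(228,313),.02),('seat4',(312,235),.02),('ledgeFL',(196,410),.02),('ledgeFR',(414,199),.02),('y1',(391,314),.06),('y2',(529,342),.06),('y3',(497,446),.06),('row1',(168,288),.076),('row3',(261,206),.076),('row5',(345,135),.076)]:
    print(n,onplane(S,*sz(*p),z).round(4))
E
```

```text
ledge FL [0.5613 0.1835 0.02  ]
FR [ 0.5611 -0.0303  0.02  ]
box FR [ 0.565  -0.1371  0.047 ]
box BR [ 0.6678 -0.1376  0.047 ]
box BL [ 0.6683 -0.0342  0.047 ]
box FL [ 0.5656 -0.0345  0.047 ]
seat2 [0.594  0.1156 0.02  ]
seat4 [0.5935 0.0359 0.02  ]
row1 [0.5931 0.1564 0.076 ]
row3 [0.5938 0.0766 0.076 ]
row5 [ 0.5921 -0.004   0.076 ]
A [0.4613 0.1528 0.06  ]
B [0.4566 0.0062 0.06  ]
dial [ 0.602 -0.092  0.056]
drop [ 0.443  -0.1281  0.085 ]
loupe [ 0.4146 -0.1992  0.018 ]
turq [0.4921 0.2092 0.06  ]
y1 [0.4908 0.0933 0.06  ]
y2 [0.418  0.0699 0.06  ]
y3 [0.3948 0.1396 0.06  ]
side
A [0.4601 0.1551 0.06  ]
B [0.4544 0.0079 0.06  ]
A bot [0.4606 0.1561 0.    ]
B bot [0.4549 0.0062 0.    ]
seat2 [0.5931 0.1142 0.02  ]
seat4 [0.5927 0.034  0.02  ]
ledgeFL [0.5602 0.1809 0.02  ]
ledgeFR [ 0.5589 -0.0278  0.02  ]
y1 [0.4893 0.0947 0.06  ]
y2 [0.4161 0.072  0.06  ]
y3 [0.3931 0.1409 0.06  ]
row1 [0.592  0.1568 0.076 ]
row3 [0.5918 0.0771 0.076 ]
row5 [ 0.5899 -0.0014  0.076 ]
```

```bash
cat >> h.py <<'E'
def goto(P,jaw_deg,o=None):
    """delta in tool frame from measured to target; jaw_deg: world heading of tool z (mod 180), tool y down"""
    o=o or r.get_obs();M=R.from_rotvec(o['orientation']).as_matrix();p=o['tcp_pos']
    out=[]
    for a in (jaw_deg,jaw_deg+180):
        z=np.array([np.cos(np.radians(a)),np.sin(np.radians(a)),0]);y=np.array([0,0,-1.])
        G=np.stack([np.cross(y,z),y,z],1)
        out.append(R.from_matrix(M.T@G).as_rotvec(degrees=True))
    out.sort(key=np.linalg.norm)
    print('pos',p.round(4),'axes x',M[:,0].round(3),'y',M[:,1].round(3),'z',M[:,2].round(3),'j7',o['joints'][6].round(3),'w',round(o['grip_width'],4),'F',o['contact_force'].round(1),'t',round(o['clock'],2))
    print('shift(mm) tool',(M.T@(np.array(P)-p)*1000).round(1),'turn',out[0].round(2),'alt',out[1].round(1))
E
python3 -c "
from h import *
goto([.461,.154,.16],0)"
```

```text
pos [0.2031 0.6434 0.2498] axes x [ 0.954 -0.301  0.   ] y [-0.    -0.001 -1.   ] z [ 0.301  0.954 -0.001] j7 -0.083 w 0.0853 F [ 0.  -0.2 -0.4] t 0.25
shift(mm) tool [ 393.2   90.2 -389. ] turn [4.000e-02 7.248e+01 4.000e-02] alt [   0.  -107.5   -0. ]
```

View pics/wrist0.png

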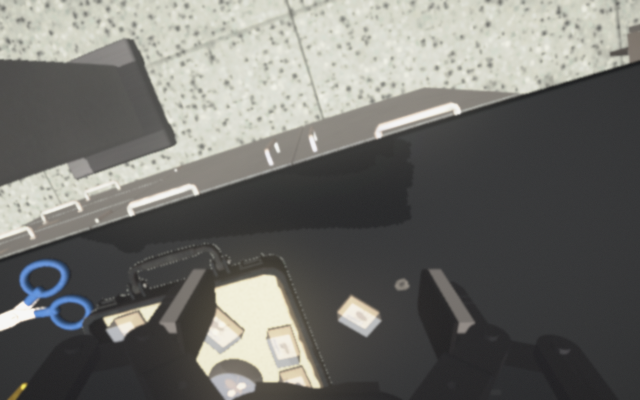

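>>> jog_arm(motion=[[0.55, [10, 0, -10], [0, 0, 0]]])

```text
clock: 0.33
tcp_pos: [0.2159, 0.6122, 0.2494]
orientation: [-1.555, 0.236, -0.229]
contact_force: [-0.4, 0.9, -0.0]
grip_width: 0.0752
```

I sent that row in millimetres by mistake. It was clipped to 42 mm in the intended direction, so no harm was done. I'll use metres from here.

>>> jog_arm(motion=[[0.55, [0.024, 0, -0.024], [0, 2, 0]], [0.55, [0.024, 0, -0.024], [0, 2, 0]], [0.55, [0.024, 0, -0.024], [0, 2, 0]], [0.55, [0.024, 0, -0.024], [0, 2, 0]], [0.55, [0.024, 0, -0.024], [0, 2, 0]], [0.55, [0.024, 0, -0.024], [0, 2, 0]], [0.55, [0.024, 0, -0.024], [0, 2, 0]], [0.55, [0.024, 0, -0.024], [0, 2, 0]], [0.55, [0.024, 0, -0.024], [0, 2, 0]], [0.55, [0.024, 0, -0.024], [0, 2, 0]]])

```text
clock: 1.17
tcp_pos: [0.3298, 0.2848, 0.2504]
orientation: [-1.508, 0.514, -0.514]
contact_force: [0.5, 0.2, 0.5]
grip_width: 0.0472
```

```bash
python3 -c "
from h import *
goto([.461,.154,.16],0)"
```

```text
pos [0.3298 0.2848 0.2504] axes x [ 0.792 -0.611 -0.   ] y [ 0.  0. -1.] z [0.611 0.792 0.   ] j7 0.078 w 0.0472 F [0.5 0.2 0.5] t 1.17
shift(mm) tool [183.8  90.3 -23.4] turn [-2.000e-02  5.236e+01 -2.000e-02] alt [  -0.  -127.6    0. ]
```

>>> jog_arm(motion=[[0.55, [0.032, 0.005, -0.004], [0, 0, 0]], [0.55, [0.032, 0.005, -0.004], [0, 0, 0]], [0.55, [0.03, 0.005, -0.004], [0, 0, 0]], [0.55, [0.03, 0.005, -0.004], [0, 0, 0]], [0.55, [0.03, 0.005, -0.004], [0, 0, 0]], [0.55, [0.03, 0.005, -0.004], [0, 0, 0]], [0.55, [0, 0.005, 0], [0, 6.5, 0]], [0.55, [0, 0.005, 0], [0, 6.5, 0]], [0.55, [0, 0.005, 0], [0, 6.5, 0]], [0.55, [0, 0.005, 0], [0, 6.5, 0]]])

```text
clock: 2.0
tcp_pos: [0.4609, 0.1551, 0.2001]
orientation: [-1.391, 0.867, -0.867]
contact_force: [0.0, -0.2, -0.5]
grip_width: 0.047
```

>>> jog_arm(motion=[[0.55, [0, 0.005, 0], [0, 6.5, 0]], [0.55, [0, 0.005, 0], [0, 6.5, 0]], [0.55, [0, 0.005, 0], [0, 6.5, 0]], [0.55, [0, 0.005, 0], [0, 6.5, 0]], [0.55, [0, 0.0, 0], [0, 0, 0]]])

```text
clock: 2.42
tcp_pos: [0.4602, 0.1552, 0.1795]
orientation: [-1.213, 1.206, -1.206]
contact_force: [-0.6, 0.4, 0.0]
grip_width: 0.047
```

```bash
python3 -c "
from h import *
goto([.461,.154,.04],0)
f=grab('wrist','w1.png');print(f['xyz'],f['orientation'])"
```

```text
pos [0.4602 0.1552 0.1795] axes x [ 0.005 -1.     0.001] y [-0.001 -0.001 -1.   ] z [ 1.     0.005 -0.001] j7 -0.26 w 0.047 F [-0.6  0.4  0. ] t 2.42
shift(mm) tool [  1.1 139.5   1. ] turn [0.07 0.27 0.05] alt [ 1.000e-01 -1.797e+02 -1.000e-01]
[0.45998626 0.23698416 0.3035895 ] [2.81752936e+00 6.69606053e-03 1.10538211e-03]
```

View pics/w1.png

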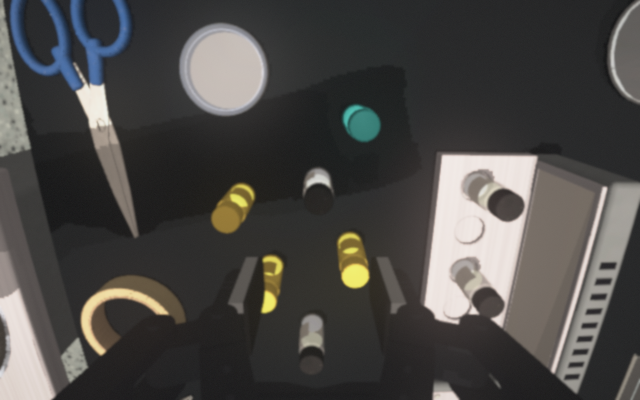

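Wrist view: vial A's cap is at about (319,200) between the jaws, vial B is at (312,350), and seat 2 is at (469,230).

```bash
python3 - <<'E'
from h import *
f=grab('wrist');im=f['image']
cv2.imwrite('pics/w1z.png',cv2.resize(im[150:260,280:540,::-1],None,fx=3,fy=3,interpolation=cv2.INTER_CUBIC))
for P in ([.461,.154,.06],[.461,.154,0],[.456,.007,.06],[.593,.1158,.02],[.593,.0758,.076],[.593,.1558,.076]): print(P,proj(f,P).round(1))
E
```

```text
[0.461, 0.154, 0.06] [317.1 202.3]
[0.461, 0.154, 0] [317.  180.3]
[0.456, 0.007, 0.06] [309.4 363.6]
[0.593, 0.1158, 0.02] [467.9 230.5]
[0.593, 0.0758, 0.076] [488.5 307.4]
[0.593, 0.1558, 0.076] [508.2 209.1]
```

View pics/w1z.png

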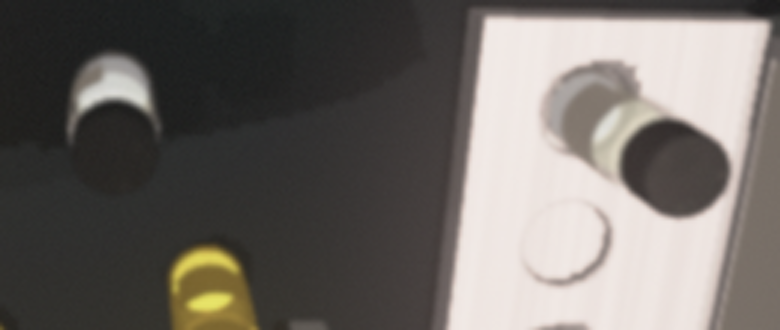

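>>> jog_arm(motion=[[0.55, [0, 0.02, 0.0018], [0, 0.27, 0]], [0.55, [0, 0.03, 0], [0, 0, 0]], [0.55, [0, 0.03, 0], [0, 0, 0]], [0.55, [0, 0.03, 0], [0, 0, 0]], [0.55, [0, 0.02, 0], [0, 0, 0]], [0.55, [0, 0.01, 0], [0, 0, 0]], [0.55, [0, 0, 0], [0, 0, 0]]])

```text
clock: 3.1
tcp_pos: [0.4617, 0.1549, 0.0389]
orientation: [-1.215, 1.207, -1.205]
contact_force: [-1.3, 0.7, 0.1]
grip_width: 0.0465
```

```bash
python3 -c "
from h import *
goto([.462,.155,.04],0)
f=grab('wrist','w2.png');grab('side','s2.png')"
```

```text
pos [0.4617 0.1549 0.0389] axes x [ 0.006 -1.     0.001] y [-0.003 -0.001 -1.   ] z [ 1.     0.006 -0.003] j7 -0.088 w 0.0465 F [-1.3  0.7  0.1] t 3.1
shift(mm) tool [-0.1 -1.1  0.3] turn [0.16 0.32 0.07] alt [ 1.000e-01 -1.797e+02 -3.000e-01]
```

View pics/w2.png

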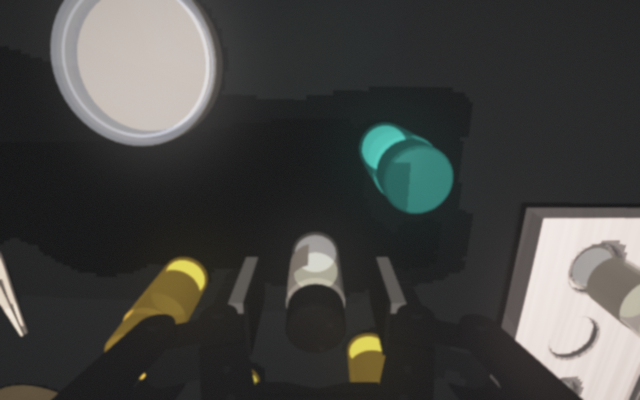

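View pics/s2.png

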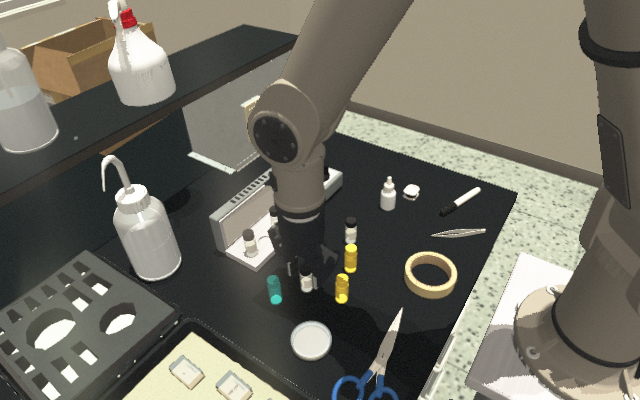

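The vial is centred between the pads: vial at column 316, pads at 243 and 390. Closing.

>>> jog_arm(motion=[[0, [0, 0, 0], [0, 0, 0]], [0, [0, 0, 0], [0, 0, 0]], [0, [0, 0, 0], [0, 0, 0]], [0, [0, 0, 0], [0, 0, 0]], [0, [0, 0, 0], [0, 0, 0]], [0, [0, 0, 0], [0, 0, 0]]], force=30)

```text
clock: 3.7
tcp_pos: [0.4635, 0.1559, 0.0416]
orientation: [-1.208, 1.205, -1.206]
contact_force: [-0.3, 0.1, 7.8]
grip_width: 0.0218
```

>>> jog_arm(motion=[[0, [0, -0.01, 0], [0, 0, 0]], [0, [0, -0.03, 0], [0, 0, 0]], [0, [0, -0.03, 0], [0, 0, 0]], [0, [0, -0.02, 0], [0, 0, 0]], [0, [0, 0, 0], [0, 0, 0]]])

```text
clock: 4.12
tcp_pos: [0.465, 0.1562, 0.1348]
orientation: [-1.203, 1.204, -1.207]
contact_force: [0.6, 0.6, 0.3]
grip_width: 0.0216
```

```bash
python3 -c "
from h import *
goto([.5935,.1155,.13],0)
f=grab('wrist','w3.png')"
```

```text
pos [0.465  0.1562 0.1348] axes x [ 0.003 -1.    -0.004] y [ 0.006  0.004 -1.   ] z [1.    0.003 0.006] j7 -0.193 w 0.0216 F [0.6 0.6 0.3] t 4.12
shift(mm) tool [ 41.1   5.4 128.3] turn [-0.37  0.19 -0.23] alt [  -0.4 -179.8    0.6]
```

View pics/w3.png

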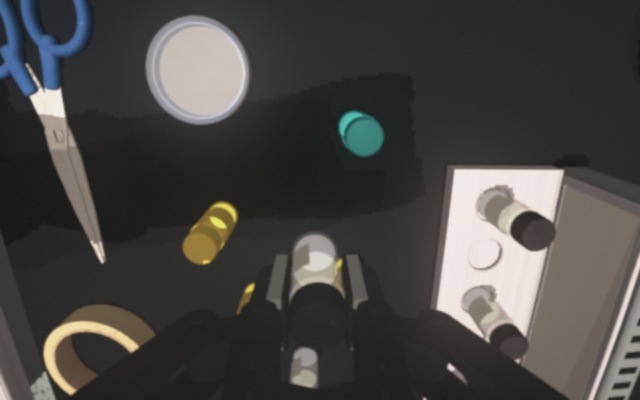

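>>> jog_arm(motion=[[0, [0.006, 0, 0.018], [-0.37, 0.19, -0.23]], [0, [0.006, 0, 0.02], [0, 0, 0]], [0, [0.006, 0, 0.02], [0, 0, 0]], [0, [0.006, 0, 0.02], [0, 0, 0]], [0, [0.006, 0, 0.02], [0, 0, 0]], [0, [0.006, 0, 0.02], [0, 0, 0]], [0, [0.005, 0, 0.011], [0, 0, 0]], [0, [0, 0, 0], [0, 0, 0]], [0, [0, 0, 0], [0, 0, 0]]])

```text
clock: 4.92
tcp_pos: [0.5909, 0.114, 0.1291]
orientation: [-1.218, 1.213, -1.209]
contact_force: [0.2, 0.7, 0.1]
grip_width: 0.0213
```

```bash
python3 -c "
from h import *
goto([.5935,.1155,.06],0)
f=grab('wrist','w4.png');grab('side','s4.png');grab('top','t4.png')
import cv2
cv2.imwrite('pics/s4z.png',cv2.resize(cv2.imread('pics/s4.png')[120:300,180:360],None,fx=3,fy=3))
o=r.get_obs();M=R.from_rotvec(o['orientation']).as_matrix()
P=o['tcp_pos']+M[:,1]*.0416
print('bottom',P,proj(f,P),[proj(f,P+d).round(1) for d in np.array([[.0115,0,0],[-.0115,0,0],[0,.0115,0]])])
print([proj(f,[.593+dx,.1158+dy,.02]).round(1) for dx,dy in((0,0),(.013,0),(-.013,0),(0,.013),(0,-.013))])
"
```

```text
pos [0.5909 0.114  0.1291] axes x [-0.001 -1.     0.005] y [-0.008 -0.005 -1.   ] z [ 1.    -0.001 -0.008] j7 -0.015 w 0.0213 F [0.2 0.7 0.1] t 4.92
shift(mm) tool [-1.8 69.   3.1] turn [ 0.46 -0.03  0.26] alt [ -0.4 180.    0.7]
bottom [0.58985974 0.11496242 0.08778723] [314.82470323 247.47245816] [array([337.4, 247.5]), array([292.3, 247.4]), array([314.8, 226.6])]
[array([320.5, 202.5]), array([339.5, 202.5]), array([301.6, 202.5]), array([320.6, 184.3]), array([320.5, 220.1])]
```

View pics/w4.png

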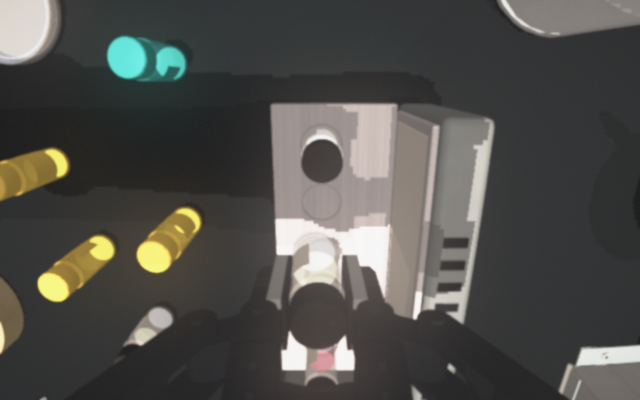

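View pics/s4z.png

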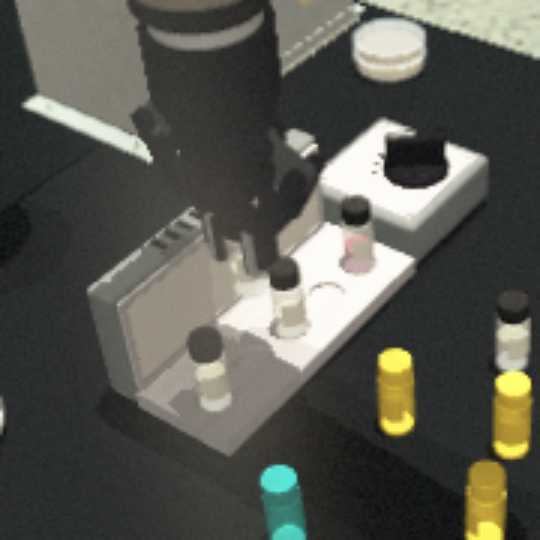

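```bash
python3 - <<'E'
from h import *
im=cv2.imread('pics/w4.png')
cv2.imwrite('pics/w4z.png',cv2.resize(im[120:360,250:390],None,fx=2.5*1,fy=2.5,interpolation=cv2.INTER_CUBIC))
f=grab('wrist');o=r.get_obs();M=R.from_rotvec(o['orientation']).as_matrix()
d=f['range_z']
for v in (240,250,262,275,300,320): print(v,d[v,300:336:5].round(3))
for dx in (0,.002,.004): print([proj(f,o['tcp_pos']+M@[dx,s,0]).round(1) for s in (.0416,-.0184)])
E
```

```text
240 [0.174 0.171 0.169 0.169 0.168 0.171 0.175 0.256]
250 [0.163 0.16  0.159 0.158 0.158 0.16  0.164 0.17 ]
262 [0.153 0.149 0.148 0.146 0.149 0.15  0.151 0.156]
275 [0.142 0.14  0.137 0.139 0.138 0.139 0.14  0.144]
300 [0.127 0.125 0.125 0.125 0.124 0.124 0.126 0.127]
320 [0.125 0.124 0.126 0.125 0.126 0.126 0.124 0.125]
[array([316.6, 249.3]), array([316.8, 324.5])]
[array([316.6, 252.8]), array([316.8, 329.1])]
[array([316.6, 256.3]), array([316.8, 333.6])]
```

View pics/w4z.png

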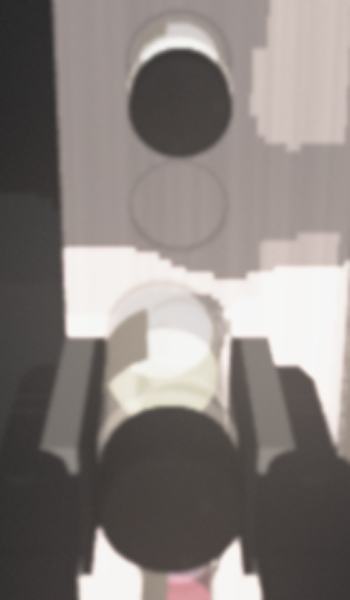

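```bash
python3 - <<'E'
from h import *
f=grab('wrist');o=r.get_obs();M=R.from_rotvec(o['orientation']).as_matrix();d=f['range_z']
p,C=cam(f)
def pt(u,v,w=2):
    z=np.median(d[v-w:v+w+1,u-w:u+w+1]);pp,dr=ray(f,u,v);q=pp+dr*z  # dr has unit optical z
    return M.T@(q-o['tcp_pos'])*1000
for v in (236,240,245,250,255,260,265,270,275,280): print(v,pt(317,v,1).round(1))
print('cap')
for v in (285,290,300,310,320,330,340,345): print(v,pt(318,v,1).round(1))
for u in (300,310,326,335): print(u,pt(u,312,1).round(1))
E
```

```text
236 [-10.9  34.    0.1]
240 [-10.5  30.2   0.1]
245 [-10.4  25.    0.1]
250 [-10.5  19.6   0.1]
255 [-10.8  14.2   0.1]
260 [-10.6  10.1   0.1]
265 [-10.6   5.9   0.1]
270 [-10.5   1.8   0.1]
275 [-10.3  -1.7   0.1]
280 [-9.4 -3.9  0.1]
cap
285 [-9.6 -7.7  0.4]
290 [ -9.5 -11.    0.4]
300 [ -9.4 -17.1   0.4]
310 [ -6.4 -18.7   0.4]
320 [ -2.3 -18.9   0.4]
330 [  2.4 -18.4   0.4]
340 [  6.6 -18.7   0.4]
345 [  8.6 -18.9   0.4]
300 [ -5.9 -19.2  -5.9]
310 [ -5.7 -19.   -2.4]
326 [ -5.2 -18.2   3.2]
335 [ -5.3 -18.5   6.3]
```

```bash
python3 - <<'E'
from h import *
f=grab('wrist')
print('seat', onplane(f,321.3,201.3,.02), 'edges',[onplane(f,u,v,.02).round(4) for u,v in((301.7,201.3),(340.9,201.3),(321.3,183.7),(321.3,218.9))])
print('row1',onplane(f,250+180/2.5-.3,120+104/2.5-.3,.076))
E
```

```text
seat [0.59335284 0.11772596 0.02      ] edges [array([0.5799, 0.1177, 0.02  ]), array([0.6068, 0.1178, 0.02  ]), array([0.5933, 0.1303, 0.02  ]), array([0.5934, 0.1047, 0.02  ])]
row1 [0.59297664 0.15810212 0.076     ]
```

>>> jog_arm(motion=[[0, [-0.003, 0, 0.0025], [0.46, 0, 0.26]], [0, [0, 0, 0], [0, 0, 0]], [0, [0, 0, 0], [0, 0, 0]]])

```text
clock: 5.47
tcp_pos: [0.594, 0.1179, 0.1298]
orientation: [-1.208, 1.208, -1.209]
contact_force: [0.1, -0.4, -0.3]
grip_width: 0.022
```

```bash
python3 -c "
from h import *
goto([.5935,.117,.06],0)"
```

```text
pos [0.594  0.1179 0.1298] axes x [ 0.001 -1.    -0.001] y [ 0.002  0.001 -1.   ] z [1.    0.001 0.002] j7 -0.015 w 0.022 F [ 0.1 -0.4 -0.3] t 5.47
shift(mm) tool [ 1.  69.8 -0.7] turn [-0.1   0.05 -0.05] alt [-1.000e-01 -1.799e+02  2.000e-01]
```

>>> jog_arm(motion=[[0, [0, 0.02, -0.0006], [0, 0, 0]], [0, [0, 0.02, 0], [0, 0, 0]], [0, [0, 0.014, 0], [0, 0, 0]], [0, [0, 0, 0], [0, 0, 0]], [0, [0, 0, 0], [0, 0, 0]]])

```text
clock: 5.88
tcp_pos: [0.5931, 0.1172, 0.0751]
orientation: [-1.209, 1.209, -1.209]
contact_force: [0.5, 0.2, 0.5]
grip_width: 0.0217
```

```bash
python3 - <<'E'
from h import *
goto([.5935,.118,.0575],0)
f=grab('wrist','w5.png');grab('side','s5.png')
cv2.imwrite('pics/w5z.png',cv2.resize(cv2.imread('pics/w5.png')[150:350,230:410],None,fx=3,fy=3,interpolation=cv2.INTER_CUBIC))
cv2.imwrite('pics/s5z.png',cv2.resize(cv2.imread('pics/s5.png')[190:290,210:330],None,fx=5,fy=5,interpolation=cv2.INTER_CUBIC))
o=r.get_obs();print([proj(f,P).round(1) for P in (o['tcp_pos']+[0,-.0013,-.0412],[.5935,.1165,.02])])
E
```

```text
pos [0.5931 0.1172 0.0751] axes x [ 0. -1.  0.] y [-0. -0. -1.] z [ 1.  0. -0.] j7 0.021 w 0.0217 F [0.5 0.2 0.5] t 5.88
shift(mm) tool [-0.8 17.6  0.4] turn [0.   0.01 0.01] alt [   0. -180.   -0.]
[array([318.5, 252.8]), array([316.8, 239.4])]
```

View pics/w5z.png

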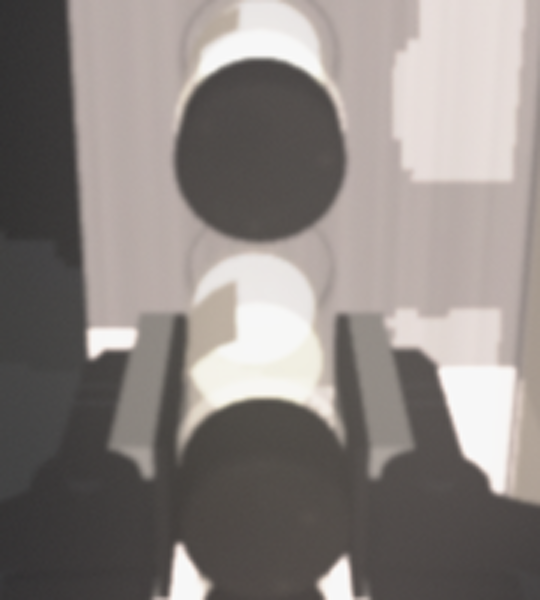

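View pics/s5z.png

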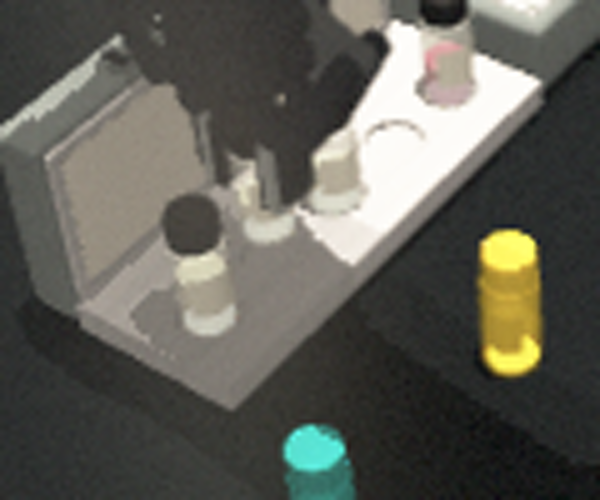

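```bash
python3 - <<'E'
from h import *
S=grab('side');o=r.get_obs();print(o['tcp_pos'])
sz=lambda u,v:(210+u/5-.4,190+v/5-.4)
for n,p,z in (('row1',(209,325),.016),('row3',(336,202),.016),('held bottom edge',(270,234),.0339),('ring4 centre',(393,143),.02)):
    print(n,onplane(S,*sz(*p),z).round(4))
f=grab('wrist')
M=R.from_rotvec(o['orientation']).as_matrix();d=f['range_z']
for v in (240,245,250,255,260,265,270): 
    z=np.median(d[v-1:v+2,314:319]);pp,dr=ray(f,316,v);print(v,(M.T@(pp+dr*z-o['tcp_pos'])*1000).round(1))
for v in (160,180,185,190,195,200,205,215):
    z=np.median(d[v-1:v+2,314:319]);pp,dr=ray(f,316,v);print(v,(pp+dr*z).round(4))
E
```

```text
[0.59445614 0.11748001 0.07673797]
row1 [0.5906 0.1591 0.016 ]
row3 [0.5919 0.0771 0.016 ]
held bottom edge [0.5898 0.1195 0.0339]
ring4 centre [0.591  0.0383 0.02  ]
240 [-10.7  29.6  -0.1]
245 [-10.6  24.4  -0.1]
250 [-10.6  19.4  -0.1]
255 [-10.8  14.1  -0.1]
260 [-10.7   9.8  -0.1]
265 [-10.9   5.2  -0.1]
270 [-10.7   1.4  -0.1]
160 [0.5945 0.1675 0.0521]
180 [0.5944 0.1653 0.0764]
185 [0.5944 0.1633 0.0761]
190 [0.5944 0.1615 0.0764]
195 [0.5944 0.1596 0.0763]
200 [0.5944 0.1578 0.0766]
205 [0.5944 0.1558 0.0764]
215 [0.5944 0.1518 0.0763]
```

>>> jog_arm(motion=[[0, [0, 0.008, 0], [0, 0, 0]], [0, [0, 0.004, 0], [0, 0, 0]], [0, [0, 0.002, 0], [0, 0, 0]], [0, [0, 0, 0], [0, 0, 0]]])

```text
clock: 6.42
tcp_pos: [0.5931, 0.1174, 0.061]
orientation: [-1.209, 1.209, -1.209]
contact_force: [-0.7, 0.2, -0.9]
grip_width: 0.0218
```

>>> jog_arm(motion=[[0, [0, 0.0015, 0], [0, 0, 0]], [0, [0, 0, 0], [0, 0, 0]]])

```text
clock: 6.58
tcp_pos: [0.5935, 0.1175, 0.06]
orientation: [-1.208, 1.208, -1.209]
contact_force: [0.5, -0.5, -0.4]
grip_width: 0.0219
```

>>> jog_arm(motion=[[0, [0, 0.0015, 0], [0, 0, 0]], [0, [0, 0, 0], [0, 0, 0]]])

```text
clock: 6.75
tcp_pos: [0.5936, 0.1175, 0.0586]
orientation: [-1.208, 1.208, -1.209]
contact_force: [0.1, 0.5, 0.1]
grip_width: 0.0212
```

>>> jog_arm(motion=[[0, [0, 0.0015, 0], [0, 0, 0]], [0, [0, 0, 0], [0, 0, 0]]])

```text
clock: 6.92
tcp_pos: [0.5938, 0.1175, 0.0577]
orientation: [-1.207, 1.208, -1.209]
contact_force: [-1.9, -0.2, 4.3]
grip_width: 0.0215
```

>>> jog_arm(motion=[[0, [0, 0.001, 0], [0, 0, 0]], [0, [0, 0, 0], [0, 0, 0]]])

```text
clock: 7.08
tcp_pos: [0.5938, 0.1176, 0.0575]
orientation: [-1.207, 1.209, -1.209]
contact_force: [-4.4, -0.6, 12.2]
grip_width: 0.0217
```

```bash
python3 - <<'E'
from h import *
f=grab('wrist','w6.png');grab('side','s6.png')
cv2.imwrite('pics/w6z.png',cv2.resize(cv2.imread('pics/w6.png')[130:350,230:410],None,fx=2.7,fy=2.7,interpolation=cv2.INTER_CUBIC))
d=f['range_z']
def pt(u,v):
    z=np.median(d[v-1:v+2,u-1:u+2]);pp,dr=ray(f,u,v);return (pp+dr*z).round(4)
for v in range(170,240,10): print(v,pt(316,v))
for v in range(295,345,8): print(v,pt(318,v))
goto([.594,.1175,.057],0)
E
```

```text
170 [0.5938 0.1674 0.0502]
180 [0.5938 0.1668 0.0623]
190 [0.5938 0.1667 0.0742]
200 [0.5938 0.1642 0.0765]
210 [0.5938 0.1608 0.0761]
220 [0.5938 0.1577 0.0769]
230 [0.5938 0.1541 0.0764]
295 [0.5945 0.1274 0.0724]
303 [0.5944 0.1265 0.076 ]
311 [0.5944 0.1235 0.0764]
319 [0.5945 0.12   0.0763]
327 [0.5945 0.1168 0.0765]
335 [0.5945 0.113  0.0761]
343 [0.5945 0.1096 0.0764]
pos [0.5939 0.1176 0.0576] axes x [ 0.    -1.    -0.002] y [ 0.002  0.002 -1.   ] z [1.    0.    0.002] j7 0.034 w 0.0215 F [-4.3 -1.5 12.6] t 7.18
shift(mm) tool [0.1 0.6 0.1] turn [-0.11  0.01 -0.09] alt [-1.0e-01 -1.8e+02  2.0e-01]
```

View pics/w6z.png

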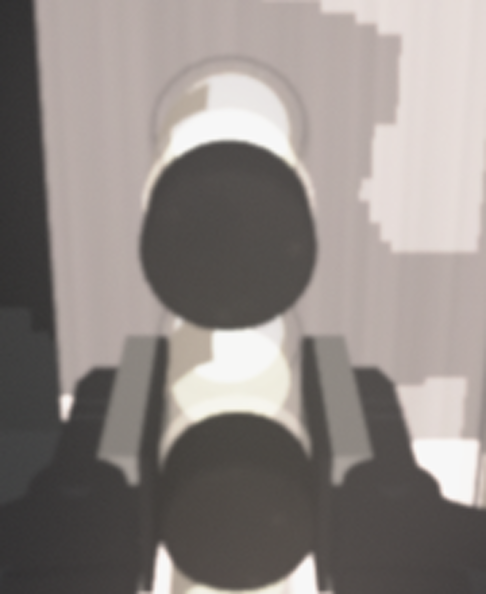

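Cap height matches row_1's (0.0764 against 0.0764 m), so the vial is on the seat floor. I'll ease the push off and release it.

>>> jog_arm(motion=[[0, [0, -0.001, 0], [0, 0, 0]], [0.25, [0, 0, 0], [0, 0, 0]], [0.35, [0, 0, 0], [0, 0, 0]], [0.45, [0, 0, 0], [0, 0, 0]], [0.45, [0, 0, 0], [0, 0, 0]], [0.45, [0, 0, 0], [0, 0, 0]]])

```text
clock: 7.68
tcp_pos: [0.5885, 0.1174, 0.0556]
orientation: [-1.216, 1.215, -1.204]
contact_force: [-13.8, -0.8, 6.1]
grip_width: 0.0382
```

>>> jog_arm(motion=[[0.45, [0, -0.005, 0], [0, 0, 0]], [0.45, [0, -0.015, 0], [0, 0, 0]], [0.45, [0, -0.03, 0], [0, 0, 0]], [0.45, [0, -0.03, 0], [0, 0, 0]], [0.45, [0, -0.02, 0], [0, 0, 0]], [0.45, [0, 0, 0], [0, 0, 0]]])

```text
clock: 8.18
tcp_pos: [0.5962, 0.1176, 0.1614]
orientation: [-1.201, 1.204, -1.211]
contact_force: [0.7, -0.1, 0.2]
grip_width: 0.038
```

```bash
python3 - <<'E'
from h import *
goto([.456,.007,.15],0)
f=grab('wrist','w7.png');grab('side','s7.png')
cv2.imwrite('pics/s7z.png',cv2.resize(cv2.imread('pics/s7.png')[150:320,200:400],None,fx=3,fy=3,interpolation=cv2.INTER_CUBIC))
E
```

```text
pos [0.5962 0.1176 0.1614] axes x [-0.    -1.    -0.003] y [ 0.009  0.003 -1.   ] z [ 1.    -0.     0.009] j7 -0.032 w 0.038 F [ 0.7 -0.1  0.2] t 8.18
shift(mm) tool [ 110.7    9.9 -140.3] turn [-0.49 -0.01 -0.15] alt [  0.2 180.   -0.8]
```

View pics/w7.png

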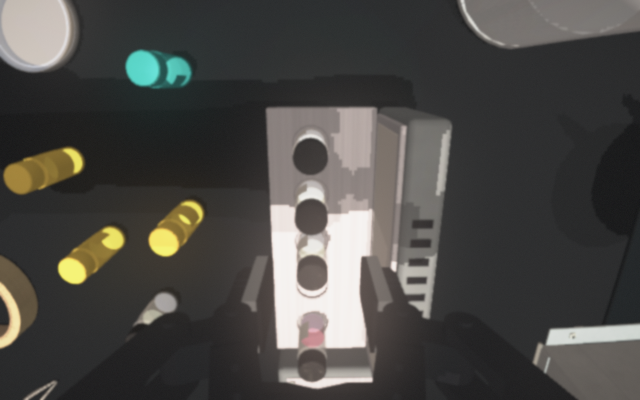

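View pics/s7z.png

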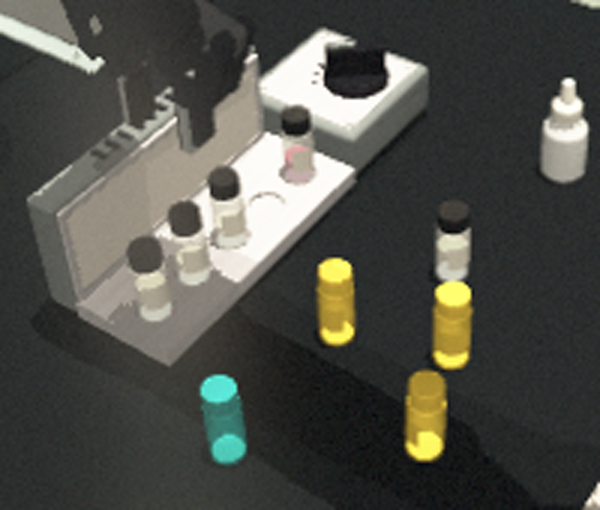

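Vial A stands seated in seat 2. On release there was a brief 14 N push in -x, probably the finger linkage touching the lamp panel, so I'll open less next time. Moving to vial B.

>>> jog_arm(motion=[[0.45, [0, -0.005, -0.014], [-0.49, 0, -0.15]], [0.55, [0.018, 0, -0.022], [0, 0, 0]], [0.55, [0.018, 0, -0.022], [0, 0, 0]], [0.55, [0.018, 0, -0.022], [0, 0, 0]], [0.55, [0.018, 0, -0.022], [0, 0, 0]], [0.55, [0.018, 0, -0.022], [0, 0, 0]], [0.55, [0.016, 0, -0.016], [0, 0, 0]], [0.55, [0.004, 0.005, 0], [0, 0, 0]], [0.55, [0, 0, 0], [0, 0, 0]], [0.55, [0, 0, 0], [0, 0, 0]]])

```text
clock: 9.12
tcp_pos: [0.4531, 0.0078, 0.1577]
orientation: [-1.217, 1.214, -1.207]
contact_force: [0.4, 0.3, -0.3]
grip_width: 0.0471
```

```bash
python3 - <<'E'
from h import *
goto([.457,.008,.043],0)
f=grab('wrist','w8.png');print(proj(f,[.456,.007,.06]))
T=grab('top','t8.png')
cv2.imwrite('pics/w8z.png',cv2.resize(cv2.imread('pics/w8.png')[140:340,220:420],None,fx=3,fy=3,interpolation=cv2.INTER_CUBIC))
d=f['range_z']
for v in range(185,225,5):
    z=np.median(d[v-1:v+2,314:319]);pp,dr=ray(f,316,v);print(v,(pp+dr*z).round(4))
E
```

```text
pos [0.4531 0.0078 0.1577] axes x [ 0.    -1.     0.002] y [-0.008 -0.002 -1.   ] z [ 1.     0.    -0.008] j7 0.058 w 0.0471 F [ 0.4  0.3 -0.3] t 9.12
shift(mm) tool [ -0.5 114.7   4.9] turn [0.48 0.03 0.13] alt [   0.2 -180.    -0.7]
[321.79203377 212.20865373]
185 [0.4519 0.0168 0.0293]
190 [0.452  0.0165 0.0409]
195 [0.4521 0.016  0.0508]
200 [0.4522 0.0154 0.0597]
205 [0.4522 0.012  0.0601]
210 [0.4522 0.0086 0.0602]
215 [0.4522 0.0053 0.0606]
220 [0.4522 0.0017 0.0606]
```

View pics/w8z.png

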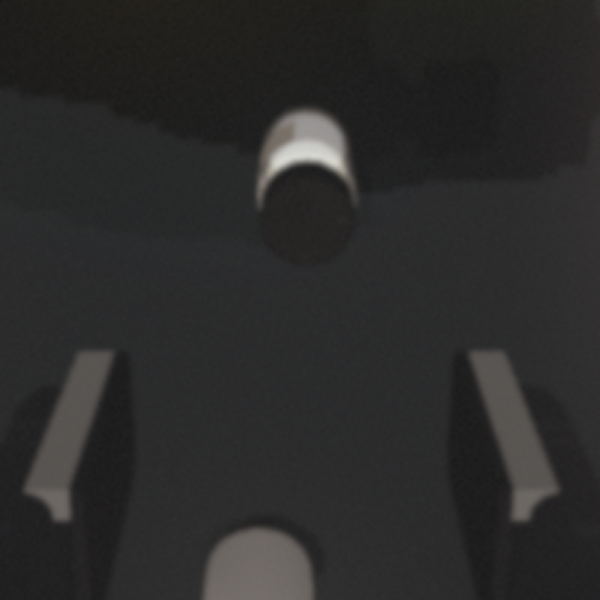

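>>> jog_arm(motion=[[0.55, [0.001, 0.01, 0.0035], [0.48, 0, 0.13]], [0.55, [0, 0.03, 0], [0, 0, 0]], [0.55, [0, 0.03, 0], [0, 0, 0]], [0.55, [0, 0.025, 0], [0, 0, 0]], [0.55, [0, 0.015, 0], [0, 0, 0]], [0.55, [0, 0.003, 0], [0, 0, 0]], [0.55, [0, 0, 0], [0, 0, 0]]])

```text
clock: 9.8
tcp_pos: [0.4569, 0.0068, 0.0443]
orientation: [-1.211, 1.209, -1.208]
contact_force: [0.0, -1.4, 0.1]
grip_width: 0.0472
```

```bash
python3 - <<'E'
from h import *
goto([.457,.008,.043],0)
f=grab('wrist','w9.png')
E
```

```text
pos [0.4569 0.0068 0.0443] axes x [ 0.001 -1.     0.   ] y [-0.001 -0.    -1.   ] z [ 1.     0.001 -0.001] j7 0.242 w 0.0472 F [ 0.  -1.4  0.1] t 9.8
shift(mm) tool [-1.2  1.3  0.1] turn [0.05 0.06 0.02] alt [ 0.000e+00 -1.799e+02 -1.000e-01]
```

View pics/w9.png

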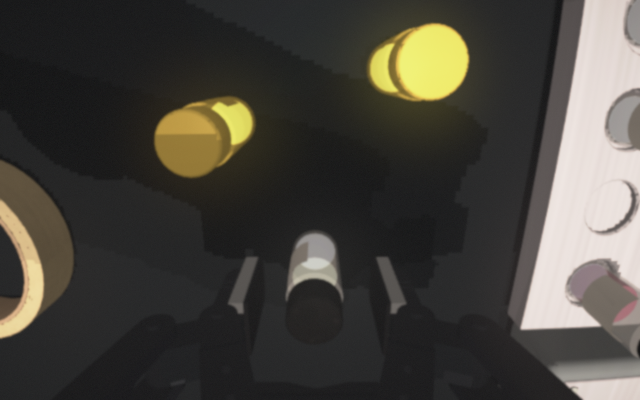

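Vial B (cap at (315,310)) is centred between the pads. Closing and lifting.

>>> jog_arm(motion=[[0, [0, 0, 0], [0, 0, 0]], [0, [0, 0, 0], [0, 0, 0]], [0, [0, 0, 0], [0, 0, 0]], [0, [0, 0, 0], [0, 0, 0]], [0, [0, 0, 0], [0, 0, 0]], [0, [0, 0, 0], [0, 0, 0]]], force=30)

```text
clock: 10.35
tcp_pos: [0.458, 0.0065, 0.0462]
orientation: [-1.206, 1.207, -1.21]
contact_force: [-0.1, 0.5, 8.3]
grip_width: 0.0219
```

>>> jog_arm(motion=[[0, [0, -0.01, 0], [0, 0, 0]], [0, [0, -0.03, 0], [0, 0, 0]], [0, [0, -0.03, 0], [0, 0, 0]], [0, [0, -0.02, 0], [0, 0, 0]], [0, [0, 0, 0], [0, 0, 0]]])

```text
clock: 10.77
tcp_pos: [0.4591, 0.0065, 0.1392]
orientation: [-1.202, 1.205, -1.211]
contact_force: [0.6, 0.1, 0.4]
grip_width: 0.0217
```

```bash
python3 - <<'E'
from h import *
goto([.594,.0375,.133],0)
E
```

```text
pos [0.4591 0.0065 0.1392] axes x [-0.    -1.    -0.002] y [ 0.008  0.002 -1.   ] z [ 1.    -0.     0.008] j7 0.109 w 0.0217 F [0.6 0.1 0.4] t 10.77
shift(mm) tool [-31.1   7.3 134.9] turn [-0.44 -0.01 -0.13] alt [  0.2 180.   -0.7]
```

>>> jog_arm(motion=[[0, [-0.005, 0, 0.02], [-0.44, 0, -0.13]], [0, [-0.005, 0, 0.022], [0, 0, 0]], [0, [-0.005, 0, 0.022], [0, 0, 0]], [0, [-0.005, 0, 0.022], [0, 0, 0]], [0, [-0.005, 0, 0.022], [0, 0, 0]], [0, [-0.005, 0, 0.02], [0, 0, 0]], [0, [-0.001, 0, 0.008], [0, 0, 0]], [0, [0, 0, 0], [0, 0, 0]], [0, [0, 0, 0], [0, 0, 0]]])

```text
clock: 11.52
tcp_pos: [0.5917, 0.0369, 0.134]
orientation: [-1.217, 1.214, -1.207]
contact_force: [-0.6, -0.9, -0.3]
grip_width: 0.0212
```

```bash
cat > held.py <<'E'
from h import *
import sys
f=grab('wrist',sys.argv[1]);o=r.get_obs();M=R.from_rotvec(o['orientation']).as_matrix();d=f['range_z']
def pt(u,v,w=1):
    z=np.median(d[v-w:v+w+1,u-w:u+w+1]);pp,dr=ray(f,u,v);return (M.T@(pp+dr*z-o['tcp_pos'])*1000).round(1)
for v in list(range(230,285,10))+list(range(285,350,10)): print(v,pt(317,v))
goto([.594,.0375,.08],0)
cv2.imwrite('pics/z'+sys.argv[1],cv2.resize(cv2.imread('pics/'+sys.argv[1])[130:350,230:410],None,fx=2.7,fy=2.7,interpolation=cv2.INTER_CUBIC))
E
python3 held.py w10.png
```

```text
230 [-10.1  43.4   0.8]
240 [-10.5  30.6   0.8]
250 [-10.7  19.5   0.8]
260 [-10.7  10.1   0.7]
270 [-10.9   1.4   0.7]
280 [-10.2  -5.    0.7]
285 [-10.1  -8.4   0.7]
295 [ -9.2 -13.6   0.7]
305 [ -5.5 -14.3   0.7]
315 [ -1.1 -14.3   0.7]
325 [  3.2 -14.4   0.7]
335 [  7.8 -14.3   0.7]
345 [99.1 86.5  1. ]
pos [0.5913 0.0367 0.1341] axes x [-0.    -1.     0.002] y [-0.008 -0.002 -1.   ] z [ 1.    -0.    -0.008] j7 0.13 w 0.0216 F [ 0.6 -1.4 -1.2] t 11.57
shift(mm) tool [-0.9 54.1  3.1] turn [ 0.47 -0.03  0.14] alt [ -0.2 180.    0.7]
```

View pics/zw10.png

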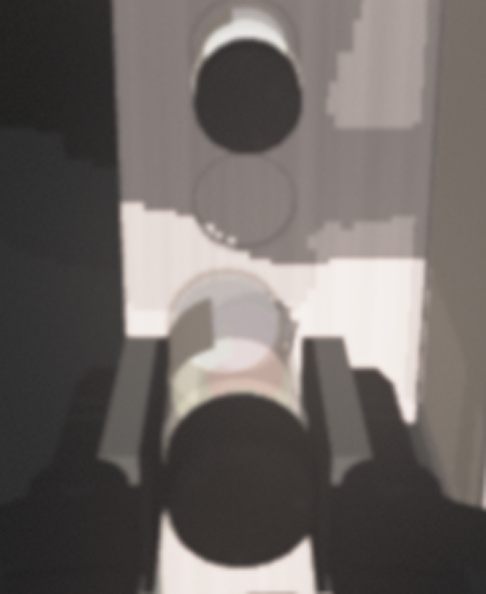

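>>> jog_arm(motion=[[0, [-0.0006, 0, 0.002], [0.47, 0, 0.14]], [0, [0, 0, 0], [0, 0, 0]], [0, [0, 0.02, 0], [0, 0, 0]], [0, [0, 0.02, 0], [0, 0, 0]], [0, [0, 0.015, 0], [0, 0, 0]], [0, [0, 0, 0], [0, 0, 0]], [0, [0, 0, 0], [0, 0, 0]]])

```text
clock: 12.15
tcp_pos: [0.5941, 0.0378, 0.0793]
orientation: [-1.209, 1.209, -1.209]
contact_force: [0.4, 0.0, 1.1]
grip_width: 0.0218
```

```bash
python3 held.py w11.png | tail -2
```

```text
pos [0.595  0.0378 0.0801] axes x [-0. -1. -0.] y [ 0.002  0.    -1.   ] z [ 1.    -0.     0.002] j7 0.172 w 0.0213 F [ 0.1 -0.8 -0.3] t 12.2
shift(mm) tool [ 0.3  0.1 -1. ] turn [-0.12 -0.   -0.02] alt [  0.  180.   -0.2]
```

View pics/zw11.png

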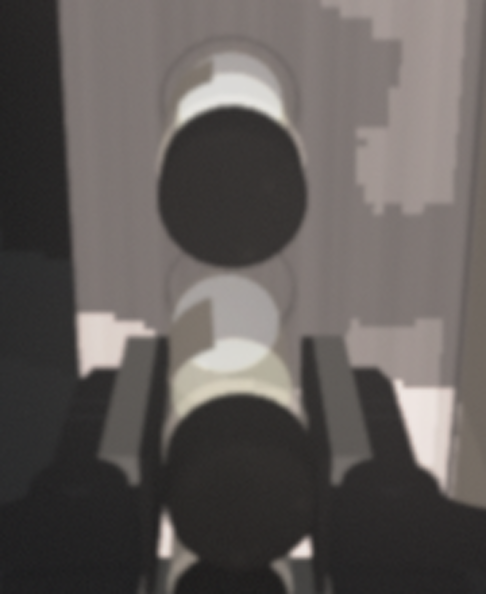

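>>> jog_arm(motion=[[0, [0, 0.008, 0], [0, 0, 0]], [0, [0, 0.004, 0], [0, 0, 0]], [0, [0, 0.002, 0], [0, 0, 0]], [0, [0, 0, 0], [0, 0, 0]]])

```text
clock: 12.53
tcp_pos: [0.5948, 0.0381, 0.0652]
orientation: [-1.208, 1.208, -1.209]
contact_force: [0.1, -0.2, 0.7]
grip_width: 0.0215
```

>>> jog_arm(motion=[[0, [0, 0.0015, 0], [0, 0, 0]], [0, [0, 0, 0], [0, 0, 0]]])

```text
clock: 12.7
tcp_pos: [0.595, 0.038, 0.064]
orientation: [-1.208, 1.208, -1.21]
contact_force: [-0.1, 1.1, 0.5]
grip_width: 0.0215
```

>>> jog_arm(motion=[[0, [0, 0.0015, 0], [0, 0, 0]], [0, [0, 0, 0], [0, 0, 0]]])

```text
clock: 12.87
tcp_pos: [0.5952, 0.038, 0.0625]
orientation: [-1.207, 1.207, -1.21]
contact_force: [0.5, 1.4, -0.2]
grip_width: 0.0214
```

>>> jog_arm(motion=[[0, [0, 0.001, 0], [0, 0, 0]], [0, [0, 0, 0], [0, 0, 0]]])

```text
clock: 13.03
tcp_pos: [0.5953, 0.0379, 0.0623]
orientation: [-1.207, 1.208, -1.21]
contact_force: [-2.1, 0.1, 7.5]
grip_width: 0.0216
```

```bash
python3 - <<'E'
from h import *
f=grab('wrist','w12.png');d=f['range_z']
def pt(u,v):
    z=np.median(d[v-1:v+2,u-1:u+2]);pp,dr=ray(f,u,v);return (pp+dr*z).round(4)
for v in (195,205,215,225,310,320,330,338): print(v,pt(316,v))
E
```

```text
195 [0.5952 0.0848 0.0768]
205 [0.5952 0.0813 0.0766]
215 [0.5952 0.0778 0.0764]
225 [0.5952 0.0742 0.0764]
310 [0.5952 0.0411 0.0767]
320 [0.5952 0.0367 0.0766]
330 [0.5952 0.0324 0.0768]
338 [0.5952 0.0286 0.0767]
```

>>> jog_arm(motion=[[0, [0, -0.001, -0.001], [0, 0, 0]], [0.28, [0, 0, 0], [0, 0, 0]], [0.32, [0, 0, 0], [0, 0, 0]], [0.34, [0, 0, 0], [0, 0, 0]], [0.34, [0, 0, 0], [0, 0, 0]]])

```text
clock: 13.5
tcp_pos: [0.594, 0.0381, 0.0623]
orientation: [-1.208, 1.208, -1.21]
contact_force: [1.0, -0.1, -0.6]
grip_width: 0.0291
```

No contact this time, and the cap is level with row_3 at 0.0767 m. Retreating upward.

>>> jog_arm(motion=[[0.34, [0, -0.005, 0], [0, 0, 0]], [0.34, [0, -0.015, 0], [0, 0, 0]], [0.34, [0, -0.03, 0], [0, 0, 0]], [0.34, [0, -0.03, 0], [0, 0, 0]], [0.4, [0, -0.02, 0], [0, 0, 0]], [0.4, [0, 0, 0], [0, 0, 0]]])

```text
clock: 14.0
tcp_pos: [0.5967, 0.0378, 0.1673]
orientation: [-1.201, 1.203, -1.213]
contact_force: [0.7, -0.5, 0.3]
grip_width: 0.0342
```

```bash
python3 - <<'E'
from h import *
goto([.601,-.0925,.15],130)
f=grab('wrist','w13.png');grab('side','s13.png')
cv2.imwrite('pics/s13z.png',cv2.resize(cv2.imread('pics/s13.png')[150:320,200:400],None,fx=3,fy=3,interpolation=cv2.INTER_CUBIC))
E
```

```text
pos [0.5967 0.0378 0.1673] axes x [-0.    -1.    -0.002] y [ 0.01   0.002 -1.   ] z [ 1.   -0.    0.01] j7 0.112 w 0.0342 F [ 0.7 -0.5  0.3] t 14.0
shift(mm) tool [130.3  17.1   4.2] turn [-0.46 49.98 -0.33] alt [  -0.4 -130.     0.6]
```

View pics/s13z.png

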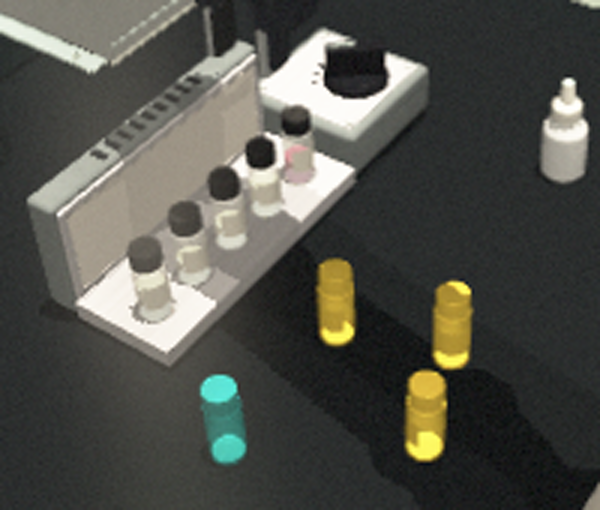

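View pics/w13.png

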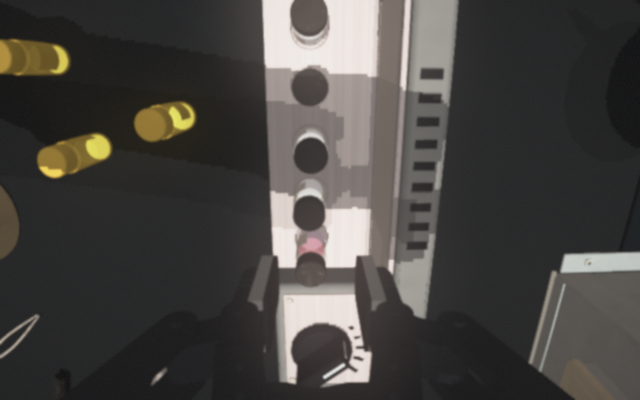

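Side view: all five seats are filled and every vial is upright. Before choosing which way to turn the hand for the dial, I'll check how close the shelf is.

```bash
python3 - <<'E'
from h import *
f=grab('top','t13.png');d=f['range_z']
for u in (330,364,400):
  for v in (30,45,52,60,70,85,100):
    z=d[v,u]
    if z>0:
        p,dr=ray(f,u,v);print(u,v,(p+dr*z).round(3))
f=grab('side')
E
```

```text
330 30 [ 0.852 -0.008  0.267]
330 45 [ 0.819 -0.008  0.266]
330 52 [ 0.807 -0.008  0.258]
330 60 [ 0.893 -0.012 -0.007]
330 70 [ 0.862 -0.011 -0.   ]
330 85 [ 0.821 -0.011 -0.001]
330 100 [ 0.779 -0.01   0.003]
364 30 [ 0.852 -0.08   0.265]
364 45 [ 0.819 -0.079  0.264]
364 52 [ 0.807 -0.079  0.257]
364 60 [ 0.826 -0.088  0.162]
364 70 [ 0.807 -0.088  0.148]
364 85 [ 0.82  -0.101 -0.002]
364 100 [ 0.779 -0.1    0.   ]
400 30 [ 0.851 -0.155  0.266]
400 45 [ 0.82  -0.154  0.263]
400 52 [ 0.809 -0.156  0.251]
400 60 [ 0.828 -0.172  0.157]
400 70 [ 0.827 -0.182  0.093]
400 85 [ 0.819 -0.197  0.001]
400 100 [ 0.778 -0.196 -0.001]
```

View pics/t13.png

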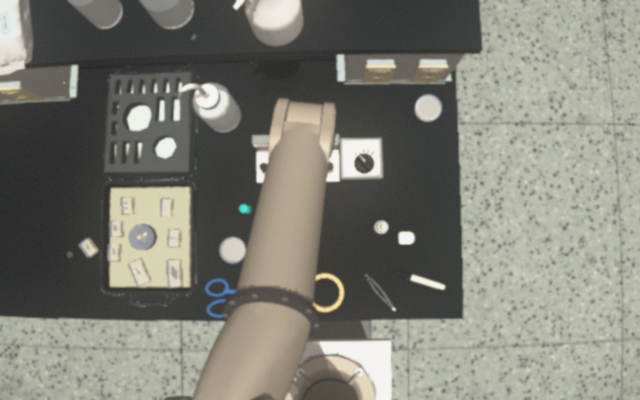

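The shelf front is at x ≈ 0.80, which leaves plenty of room. Moving over the dial.

>>> jog_arm(motion=[[0.4, [0.02, 0, 0.002], [-0.46, 0, -0.33]], [0.4, [0.03, 0, 0.002], [0, 0, 0]], [0.4, [0.03, 0, 0.001], [0, 0, 0]], [0.4, [0.03, 0, 0], [0, 0, 0]], [0.4, [0.02, 0, 0], [0, 0, 0]], [0.4, [0, 0, 0], [0, 6.25, 0]], [0.4, [0, 0, 0], [0, 6.25, 0]], [0.4, [0, 0, 0], [0, 6.25, 0]], [0.4, [0, 0, 0], [0, 6.25, 0]], [0.4, [0, 0, 0], [0, 6.25, 0]]])

```text
clock: 15.03
tcp_pos: [0.598, -0.092, 0.1615]
orientation: [-0.907, 1.605, -1.606]
contact_force: [1.0, -0.9, -0.3]
grip_width: 0.0341
```

>>> jog_arm(motion=[[0.4, [0, 0, 0], [0, 6.25, 0]], [0.4, [0, 0, 0], [0, 6.25, 0]], [0.4, [0, 0, 0], [0, 6.25, 0]], [0.4, [0, 0, 0], [0, 0, 0]], [0.4, [0, 0, 0], [0, 0, 0]]])

```text
clock: 15.45
tcp_pos: [0.5982, -0.0918, 0.1618]
orientation: [-0.675, 1.815, -1.821]
contact_force: [0.5, 0.6, -0.5]
grip_width: 0.0341
```

```bash
python3 - <<'E'
from h import *
goto([.602,-.0917,.11],130)
f=grab('wrist','w14.png')
print([proj(f,P).round(1) for P in ([.602,-.0917,.08],[.602,-.0917,.056])])
E
```

```text
pos [ 0.5982 -0.0918  0.1618] axes x [-0.764 -0.646  0.01 ] y [-0.008 -0.006 -1.   ] z [ 0.646 -0.764 -0.001] j7 -0.394 w 0.0341 F [ 0.5  0.6 -0.5] t 15.45
shift(mm) tool [-3.5 51.8  2.4] turn [0.04 0.21 0.6 ] alt [ 9.000e-01 -1.798e+02 -1.000e-01]
[array([320.2, 214.8]), array([319.8, 201.9])]
```

View pics/w14.png

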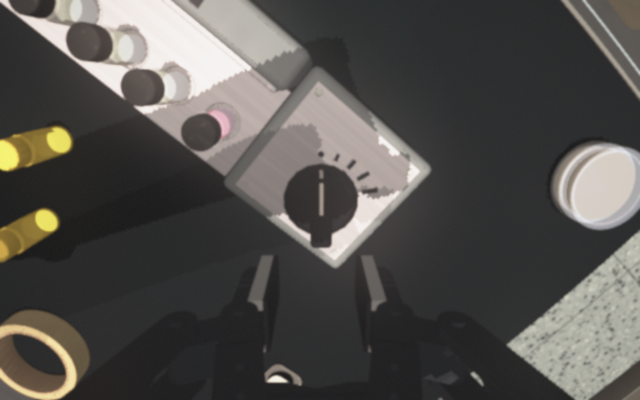

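The bar's white line is vertical at column 320 between the pads, and the skirt is centred at about (320,200), so the hand is aligned. Descending.

>>> jog_arm(motion=[[0.4, [-0.003, 0.01, 0.0024], [0, 0.2, 0.6]], [0.4, [0, 0.02, 0], [0, 0, 0]], [0.4, [0, 0.02, 0], [0, 0, 0]], [0.4, [0, 0, 0], [0, 0, 0]], [0.4, [0, 0, 0], [0, 0, 0]]])

```text
clock: 15.92
tcp_pos: [0.6019, -0.0921, 0.1119]
orientation: [-0.659, 1.82, -1.817]
contact_force: [0.1, -0.1, 0.4]
grip_width: 0.0341
```

```bash
python3 - <<'E'
from h import *
goto([.602,-.0917,.079],130)
f=grab('wrist','w15.png')
cv2.imwrite('pics/w15z.png',cv2.resize(cv2.imread('pics/w15.png')[150:350,220:420],None,fx=3,fy=3,interpolation=cv2.INTER_CUBIC))
E
```

```text
pos [ 0.6019 -0.0921  0.1119] axes x [-0.768 -0.641 -0.001] y [-0.     0.002 -1.   ] z [ 0.641 -0.768 -0.002] j7 -0.348 w 0.0341 F [ 0.1 -0.1  0.4] t 15.92
shift(mm) tool [-0.3 32.9 -0.2] turn [ 0.09 -0.15 -0.04] alt [1.000e-01 1.798e+02 1.000e-01]
```

View pics/w15z.png

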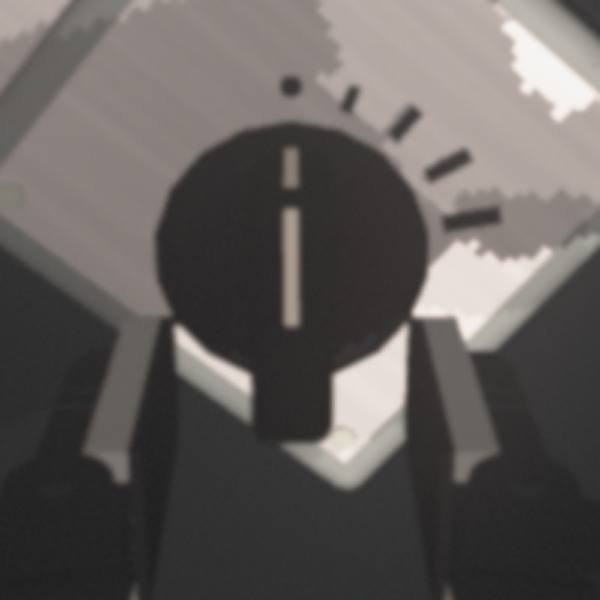

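>>> jog_arm(motion=[[0.4, [0, 0.012, 0], [0, 0, 0]], [0.4, [0, 0.012, 0], [0, 0, 0]], [0.4, [0, 0.007, 0], [0, 0, 0]], [0.4, [0, 0, 0], [0, 0, 0]]])

```text
clock: 16.3
tcp_pos: [0.6016, -0.0914, 0.0801]
orientation: [-0.659, 1.821, -1.817]
contact_force: [-0.0, -0.3, 0.1]
grip_width: 0.0339
```

>>> jog_arm(motion=[[0, [0, 0, 0], [0, 0, 0]], [0, [0, 0, 0], [0, 0, 0]], [0, [0, 0, 0], [0, 0, 0]], [0, [0, 0, 0], [0, 0, 0]], [0, [0, 0, 0], [0, 0, 0]], [0, [0, 0, 0], [0, 0, 0]]], force=60)

```text
clock: 16.8
tcp_pos: [0.6026, -0.0917, 0.0823]
orientation: [-0.657, 1.819, -1.817]
contact_force: [-3.1, 1.5, 3.1]
grip_width: 0.0125
```

```bash
python3 - <<'E'
from h import *
goto([.602,-.0917,.079],130);print(r.get_obs()['moment'])
f=grab('wrist','w16.png')
cv2.imwrite('pics/w16z.png',cv2.resize(cv2.imread('pics/w16.png')[150:350,220:420],None,fx=3,fy=3,interpolation=cv2.INTER_CUBIC))
E
```

```text
pos [ 0.6026 -0.0917  0.0823] axes x [-0.768 -0.64  -0.002] y [ 0.002  0.002 -1.   ] z [ 0.64  -0.768 -0.   ] j7 -0.322 w 0.0125 F [-3.1  1.5  3.1] t 16.8
shift(mm) tool [ 0.5  3.3 -0.4] turn [ 0.01 -0.17 -0.14] alt [  0.2 179.8   0. ]
[0.21964147 0.64255776 0.09920071]
```

View pics/w16z.png

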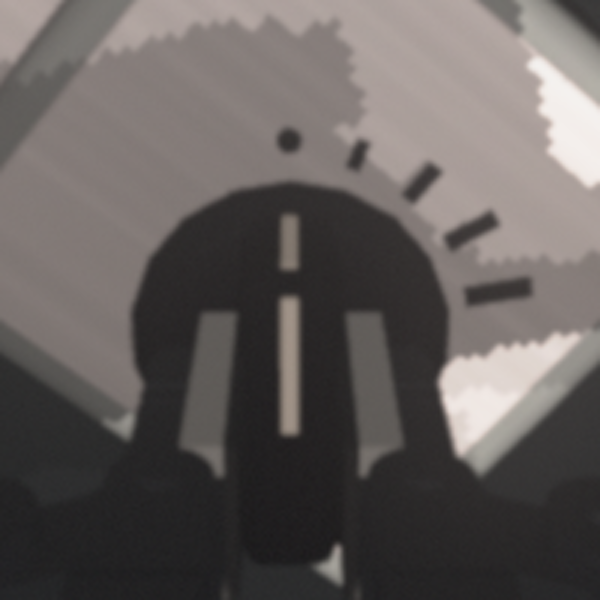

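Bar gripped, white line still on the off dot. Turning clockwise 50° first, then I'll check.

>>> jog_arm(motion=[[0, [0, 0, 0], [0, 5, 0]], [0, [0, 0, 0], [0, 5, 0]], [0, [0, 0, 0], [0, 5, 0]], [0, [0, 0, 0], [0, 5, 0]], [0, [0, 0, 0], [0, 5, 0]], [0, [0, 0, 0], [0, 5, 0]], [0, [0, 0, 0], [0, 5, 0]], [0, [0, 0, 0], [0, 5, 0]], [0, [0, 0, 0], [0, 5, 0]], [0, [0, 0, 0], [0, 5, 0]]])

```text
clock: 17.68
tcp_pos: [0.6028, -0.0926, 0.0823]
orientation: [-0.197, -2.127, 2.127]
contact_force: [-1.6, -1.6, 0.1]
grip_width: 0.0124
```

>>> jog_arm(motion=[[0, [0, 0, 0], [0, 0, 0]], [0, [0, 0, 0], [0, 0, 0]]])

```text
clock: 17.85
tcp_pos: [0.6028, -0.0927, 0.0823]
orientation: [-0.19, -2.131, 2.131]
contact_force: [-2.5, -1.2, 2.9]
grip_width: 0.0122
```

```bash
cat > dial.py <<'E'
from h import *
import sys
goto([.602,-.0917,.081],70);o=r.get_obs();M=R.from_rotvec(o['orientation']).as_matrix();print('bar heading',np.degrees(np.arctan2(-M[1,0],-M[0,0])),o['moment'])
f=grab('wrist',sys.argv[1])
cv2.imwrite('pics/z'+sys.argv[1],cv2.resize(cv2.imread('pics/'+sys.argv[1])[150:350,220:420],None,fx=3,fy=3,interpolation=cv2.INTER_CUBIC))
E
python3 dial.py w17.png
```

```text
pos [ 0.6028 -0.0927  0.0823] axes x [-0.985  0.175 -0.002] y [ 0.002 -0.    -1.   ] z [-0.175 -0.985 -0.   ] j7 -1.021 w 0.0122 F [-2.5 -1.2  2.9] t 17.85
shift(mm) tool [ 1.   1.3 -0.8] turn [ 0.02  9.95 -0.12] alt [  -0.2 -170.1   -0. ]
bar heading -10.051176019202288 [-0.51206165  0.58077098  0.12954549]
```

View pics/zw17.png

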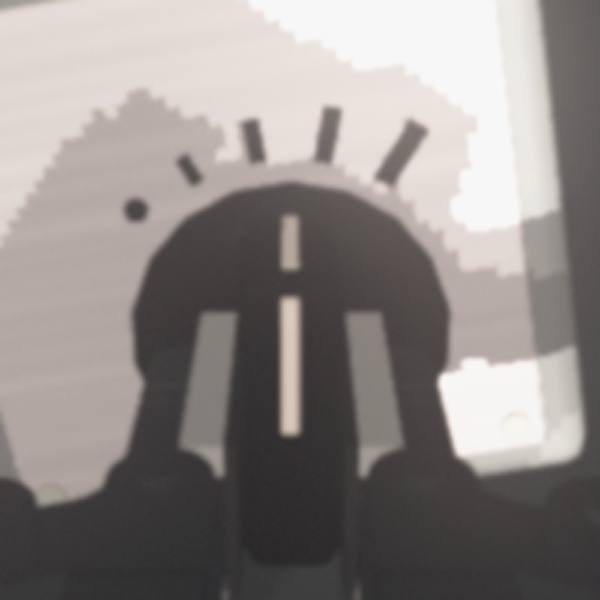

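The line sits midway between the second and third marks, at about 50°. Turning about 10.5° more.

>>> jog_arm(motion=[[0, [0, 0, 0], [0, 4, 0]], [0, [0, 0, 0], [0, 4, 0]], [0, [0, 0, 0], [0, 2.5, 0]], [0, [0, 0, 0], [0, 0, 0]], [0, [0, 0, 0], [0, 0, 0]]])

```text
clock: 18.32
tcp_pos: [0.6027, -0.0928, 0.0822]
orientation: [-0.37, -2.027, 2.026]
contact_force: [-1.6, -3.3, 2.6]
grip_width: 0.0125
```

```bash
python3 dial.py w18.png; python3 -c "
from h import *
grab('side','s18.png');grab('top','t18.png')
cv2.imwrite('pics/s18z.png',cv2.resize(cv2.imread('pics/s18.png')[130:330,200:420],None,fx=3,fy=3,interpolation=cv2.INTER_CUBIC))"
```

```text
pos [ 0.6027 -0.0928  0.0822] axes x [-0.936  0.351 -0.002] y [ 0.002  0.    -1.   ] z [-0.351 -0.936 -0.001] j7 -1.171 w 0.0125 F [-1.6 -3.3  2.6] t 18.32
shift(mm) tool [ 1.1  1.2 -0.7] turn [ 0.05 -0.56 -0.12] alt [2.000e-01 1.794e+02 1.000e-01]
bar heading -20.55645785300936 [-0.81414684  0.60270159  0.12245375]
```

View pics/zw18.png

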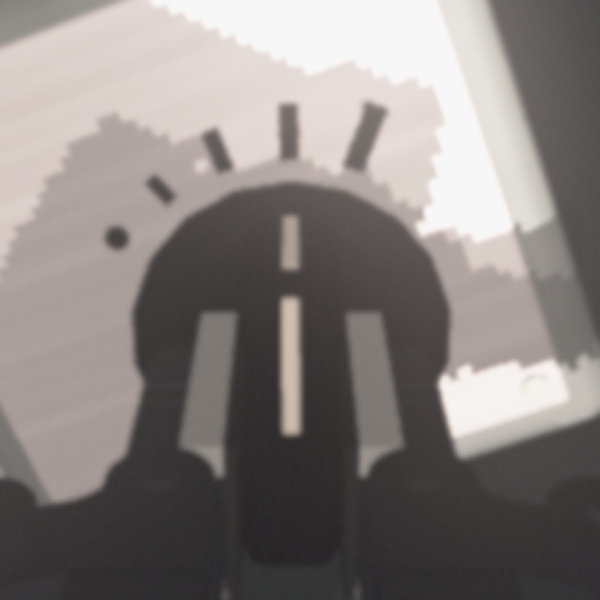

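View pics/s18z.png

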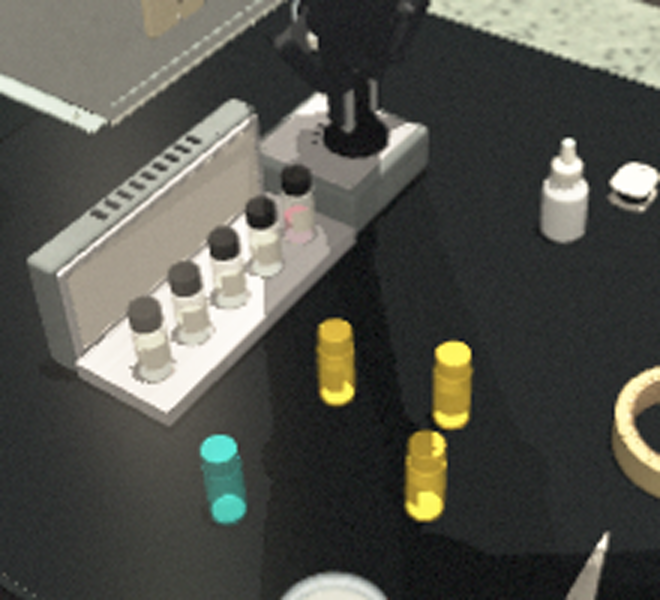

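View pics/t18.png

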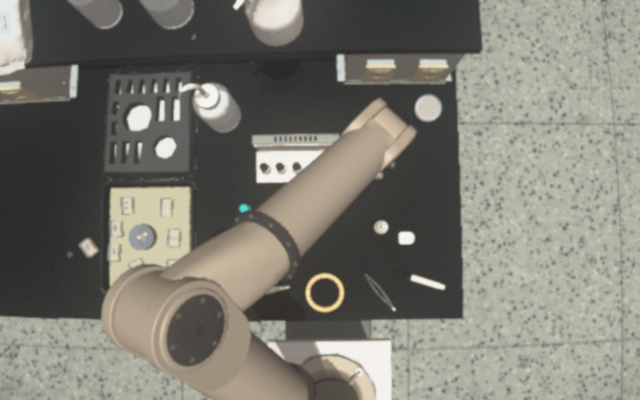

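The white line points straight at the third bar mark (column 289) and the row is intact. One hold to check for creep, then I'll hand in.

>>> jog_arm(motion=[[0, [0, 0, 0], [0, 0, 0]], [0, [0, 0, 0], [0, 0, 0]], [0, [0, 0, 0], [0, 0, 0]], [0, [0, 0, 0], [0, 0, 0]], [0, [0, 0, 0], [0, 0, 0]], [0, [0, 0, 0], [0, 0, 0]]])

```text
clock: 18.97
tcp_pos: [0.6027, -0.0928, 0.0822]
orientation: [-0.371, -2.027, 2.025]
contact_force: [-2.5, -4.0, 4.1]
grip_width: 0.0126
```

```bash
python3 dial.py w19.png; python3 -c "
from h import *
print(r.hand_in())"
```

```text
pos [ 0.6027 -0.0928  0.0822] axes x [-0.936  0.353 -0.002] y [ 0.002  0.    -1.   ] z [-0.353 -0.936 -0.001] j7 -1.172 w 0.0126 F [-2.5 -4.   4.1] t 18.97
shift(mm) tool [ 1.1  1.2 -0.8] turn [ 0.06 -0.66 -0.12] alt [2.000e-01 1.793e+02 1.000e-01]
bar heading -20.65506883599803 [-1.12101576  0.70530713  0.09888634]
the job is handed in; nothing more can be done
None
```

The job is handed in at about 19 s. Both loose vials stand fully down in seats 2 and 4, released. Only then did I turn the dial clockwise, to the third click, and it is still gripped there at 60 N.

**Vials:** the caps sit level with their seated neighbours, at about 76.5 mm. The last side view shows all five vials upright in the row.

**Dial:** the white line points straight at the third bar mark. The bar has turned about 60.5° and showed no creep over half a second of holding. It never went near the fourth click.

**Bystanders:** in the last pictures the dropper, loupe, petri dish and look-alike vials appear where they were; I did not re-measure them.

**Checks that disagreed or went off plan:**
- **Panel contact:** while I released the first vial, a finger's linkage most likely touched the lamp panel, reading about 14 N (limit 40 N). I opened the fingers less for the second vial and felt no contact.
- **Wrong unit:** my first move row was in millimetres instead of metres. It was clipped to one 42 mm step in free air, in the intended direction.
- **Seat position:** the wrist and side cameras differed by 1–3 mm on where the first vial sat sideways relative to its seat. Contact height and cap depth confirmed the fit.

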